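Start the torque check and hold the hidden bolt head

TASK

Start the bolt torque check on the white stand: turn the orange knob clockwise until it clicks over its detent to the green mark, which makes the driver slowly turn the bolt. Then reach down into the narrow slot behind the blue bracket, grip the brass bolt head firmly with its middle between the finger pads, and hold it from turning before it has gone a twelfth of a turn. Finish while still holding the head still, with the knob left clicked over and all the loose things around left where they stand.

Things in the scene. Friction and masses are not known exactly. Their poses are not given: they have to be found in the camera images.
- knob_grip (a point): middle of the orange knob's grip bar, on top of the white driver housing, 135 mm above the table and on the knob's vertical axis. The bar is 42 mm long (point x), 14 mm wide (point y), its top 9 mm above this point; its round foot, 44 mm wide, begins 21 mm below. Axes turn with the knob, z up; the white pointer is on the -x half.
- knob (a joint): turn of the knob in rad, growing clockwise seen from above, stops at -0.1 and 1.3. It starts idle (within 0.1 of 0.05). A spring detent (at most 0.2 N m) must be pushed over from 0.2 on; its hump is at 0.6; let go from 0.8 on it snaps to about 0.97. The green mark is at 1.2; from 0.97 to 1.3 it stays where it is left.
- hex_head: brass hex bolt head behind the blue bracket, 24 mm across flats, 16 mm long along x; origin at its centre, 80 mm above the table. x is the level bolt axis, pointing away from the bracket and robot; at joint value 0 y is level, z up, and two flats, each 14 mm high, face +y and -y. Axes turn with the bolt.
- slot (a point): middle of the slot behind the bracket, level with the bracket's top, 115 mm above the table and 35 mm straight above the head's centre. The slot is 46 mm wide (point x) between the 6 mm bracket plate and a rear wall whose top is 85 mm above the table; 170 mm long (point y), open at its ends; its floor is 12 mm above the table.
- bolt (a joint): turn of the bolt in rad about the head's x axis, 0 at the start, held there (within 0.03) by a catch. With the knob past about 0.85 the driver turns it forward with 0.1 N m against a damper (5 N m s/rad): about 0.02 rad/s, on and on unless held. 0.52 is a twelfth of a turn: too far. Squeezing the head square may turn it back slowly, which is harmless.
- stand: torque-check stand, fixed to the table; origin on the table under the bracket's robot-side face, x along the bolt away from the robot, z up. Base plate 220 x 190 x 12 mm, from 145 mm before the origin to 75 mm beyond. Driver housing 100 x 90 mm, top 100 mm above the table, centred 90 mm before the origin, knob on top.
- flask: loose glass conical flask, 80 mm base, 140 mm tall; origin at the underside's centre
- beaker: loose glass beaker, 70 mm wide, 95 mm tall; origin at the underside's centre
- cylinder: loose green glass measuring cylinder, 64 mm foot, 150 mm tall; origin at the underside's centre
- spanner: loose steel spanner, 170 mm long, lying beside the stand; origin at the underside's centre, x axis along it
- spare_nut: loose brass hex nut, 24 mm across flats, 13 mm high, beside the stand; origin at the underside's centre
- spare_bolt: loose bolt standing on its brass head, 54 mm tall, beside the stand; origin at the underside's centre

How it is judged (in metres and radians):
On the way, in this order (a step that is already met when the one before it is completed fails the run):
1. the knob has clicked over its detent to the green mark (value of joint knob above 0.9 rad), for 0.1 s.
2. the bolt head is gripped between the fingers, the knob still clicked over (contact force between the fingers and hex_head above 10 N and distance between the grasp point and hex_head below 0.025 m and value of joint knob above 0.9 rad), for 0.3 s.
At the end, for the whole second after the job is handed in: The knob reads above 0.9 rad; the fingers grip the head with more than 10 N, the point between the pads within 25 mm of the head's centre; the bolt has turned less than 0.52 rad and no longer turns (forward less than 0.008 rad/s, backward less than 0.03 rad/s) (all of step 2 and value of joint bolt below 0.52 rad and velocity of joint bolt between -0.03 and 0.008 rad/s); the arm keeps its last pose, push and grip.
It fails at once if the bolt has turned a twelfth of a turn (value of joint bolt above 0.52 rad).
It fails at once if a loose thing was pushed 30 mm or more, or knocked over (distance of any of flask, beaker, cylinder, spanner, spare_nut, spare_bolt from where it was at the start of the episode above 0.03 m or angle between any of flask, beaker, cylinder, spare_bolt's own z axis and vertical above 0.5 rad).
It also fails if it takes over 45 s, if anything falls off the work surface, if the arm or the gripper's body presses on something with over 40 N, if the wrist force passes 120 N, or if a joint passes its speed limit or range.

ROBOT

A 7-joint arm with a two-finger parallel gripper is mounted at the origin on the work surface. World frame = base frame: x ahead of the robot, y to its left, z up, the work surface at z = 0. Lengths are in mm, angles in rad, forces in N, time in s.
With the tool pointing down it reaches from about 400 to 750 mm from the base axis. Payload 19.5 kg.
Tool frame: the origin (TCP) lies on the centre line of the jaws, within the pads' length; the fingertips stand 22 mm ahead of it and the grasp point (between the pads) lies 3 mm ahead of it (r.tips_ahead is the distance from the TCP to the fingertips, in mm); y points along the fingers, x is the direction in which the jaws open and shut, and the axes are right-handed (so a half turn about y gives the same grasp; the last joint's range is limited). The gripper opens to 85 mm and grips with 20 to 120 N. Pads are 22 mm wide; open, the fingers measure 114 mm over their backs; the gripper's body (76 mm by 85 mm) begins 54 mm behind the grasp point. The pads swing forward as they close: fully open they stand 13 mm farther back than shut.
Start: joints at [1.249, 0.707, -0.028, 1.485, 0.022, 0.951, -0.075], TCP at [158.788, -552.616, 253.268] pointing down, gripper open.
Joint ranges: [-2.71, 2.71], [-0.32, 2.16], [-1.57, 1.52], [0, 2.45], [-1.46, 4.6], [0, 2.02], [-2.83, 2.83]. Speed limits (rad/s): [1.89, 1.89, 2.57, 2.57, 3.01, 3.01, 3.01].

INTERFACE

Orientations are given as [roll, pitch, yaw] about the fixed x, y, z axes, in that order (R = Rz(yaw) Ry(pitch) Rx(roll)).
In Python, from cell import r, read_camera, calibration gives the robot as it stands.
- The arm moves only by the shell command python3 -m inch 'ROWS' [FORCE]. ROWS is JSON, a list of rows, each a list of 7 numbers: the shift along the tool's x, y, z in units of 30 mm (1.0 is 30 mm), then the turn, a rotation vector about the tool's x, y, z in units of 6 degrees (1.0 is 6 degrees), then the finger opening in mm, from 0 to 85.4. In form: [[dx, dy, dz, rx, ry, rz, jaw], ...]. A call has 1 to 8 rows; each row is the pose to reach, as a shift and turn from the pose commanded when the call began, along the tool's axes at that moment; what a row does not reach only later rows make up. A row lasts 1/12 s, in which the tool goes at most 41.7 mm and 7.16 degrees, less where a joint would pass 70% of its speed; a pose out of reach is approached as far as the arm can. A call with a gripper value outside its range is refused whole. The fingers move at their own pace and stop on an object; FORCE is the grip in N (left out, the last holds). Time passes only in rows, so rows that repeat a pose let the fingers close. It gives the time, the measured TCP pose, the force and the opening at its end, in the units of the state.
- r.observe(): the state, without advancing time (a new reading comes with each control period).
- read_camera(name): name is "scene" or "top" or "wrist"; returns the picture (384x512x3 uint8, blue, green, red); there is no depth.
- calibration(name): a dict with "mtx" (3x3 intrinsics, pixels), "dist" ([k1, k2, p1, p2, k3] as OpenCV has them; the pictures are not rectified), "T" (4x4, takes a point from camera to world coordinates); the wrist camera has in their place "tool_from_camera" (4x4, takes a point from camera to tool coordinates, whose origin is the TCP and whose axes are the tool frame's). Camera axes: x right, y up, looking along -z (the intrinsics and any distortion apply to the point x, -y, -z); pixel columns grow to the right and rows downward; lengths in mm; the calibration is good to about 2 mm. A picture is of the moment at which its call begins: read the wrist's pose just before it. calibration takes no time and is no camera call.
- r.close_job(): hands the job in, once; it reports no verdict.
The state is a dict: "t": time; "joint_positions": joint angles; "qd": joint speeds; "joint_efforts": joint torques, N m; "tcp_pos": TCP position; "tcp_rot": TCP orientation; "contact_force": force on the tool from outside, world axes, zero at the start; "moment": the same for the moment, N m; "width": finger opening in mm.
Only numpy, scipy, OpenCV 4.12 (cv2) and the standard library are available. Lean on these libraries where they do the work, as an engineer would, in place of code of your own. Each camera call takes 0.05 s, during which the arm holds its last target. There are 200 camera calls.

## Working session

There is one attempt and no reset: what is moved stays moved. The work goes in short steps, Python scripts to look and compute and a shell command to move; the robot and the scene stay as the last step left them, time stands still between calls to the robot, and variables do not carry over. Pictures are saved under pics/ and viewed, about 8 in all and at most 12, crops included, and the job is handed in when it is done.

```bash
ls; mkdir -p pics; python3 - <<'E'
from cell import r, read_camera, calibration
import cv2,numpy as np
for n in("scene","top"):
    cv2.imwrite(f"pics/{n}0.png",cv2.resize(read_camera(n),None,fx=1.5,fy=1.5,interpolation=cv2.INTER_CUBIC))
    c=calibration(n); print(n,c["mtx"],c["dist"],np.round(c["T"],3))
c=calibration("wrist");print(c)
o=r.observe();print(o)
E
```

```text
pics
scene [[432.22709887   0.         258.56849224]
 [  0.         432.22709887 185.50049304]
 [  0.           0.           1.        ]] [0.01497412 0.         0.         0.         0.        ] [[ 6.760000e-01 -4.130000e-01  6.100000e-01  1.344345e+03]
 [ 7.370000e-01  3.900000e-01 -5.520000e-01 -6.738170e+02]
 [-1.000000e-02  8.230000e-01  5.680000e-01  7.968180e+02]
 [ 0.000000e+00  0.000000e+00  0.000000e+00  1.000000e+00]]
top [[386.86653257   0.         253.03107526]
 [  0.         386.86653257 193.34674106]
 [  0.           0.           1.        ]] [-0.07545623  0.          0.          0.          0.        ] [[-8.800000e-02  9.730000e-01 -2.120000e-01  3.408330e+02]
 [-9.960000e-01 -8.500000e-02  2.200000e-02  1.951800e+01]
 [ 3.000000e-03  2.140000e-01  9.770000e-01  1.270455e+03]
 [ 0.000000e+00  0.000000e+00  0.000000e+00  1.000000e+00]]
{'mtx': array([[309.63355866,   0.        , 256.33592226],
       [  0.        , 309.63355866, 190.3479759 ],
       [  0.        ,   0.        ,   1.        ]]), 'dist': array([-0.04638989,  0.        ,  0.        ,  0.        ,  0.     
[... 356 characters left out ...]
0000e+00]])}
{'t': 0.1, 'joint_positions': array([ 1.24931802,  0.70703445, -0.02761493,  1.48494159,  0.02198408,
        0.95091555, -0.07552067]), 'qd': array([-0.00085715, -0.00083435, -0.00076097,  0.00011777, -0.00064455,
       -0.00155317,  0.00070829]), 'joint_efforts': array([ 1.57440572e-03, -8.84293914e+01,  1.23665202e+00, -2.36450118e+01,
        1.71419524e-02,  5.07603167e-03,  2.15043480e-05]), 'tcp_pos': array([ 158.72571015, -552.43337207,  252.88035563]), 'tcp_rot': array([-1.57081544e+00,  9.96929477e-04, -1.29105044e+00]), 'contact_force': array([-0.42731553, -0.61201586, -0.13943152]), 'moment': array([ 0.01168273, -0.05000842, -0.02472669]), 'width': 85.2927023677114}
```

View pics/scene0.png

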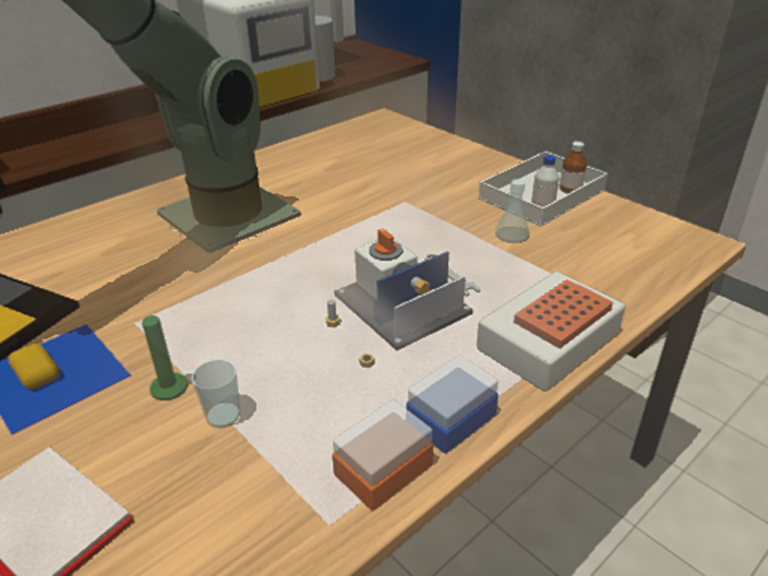

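View pics/top0.png

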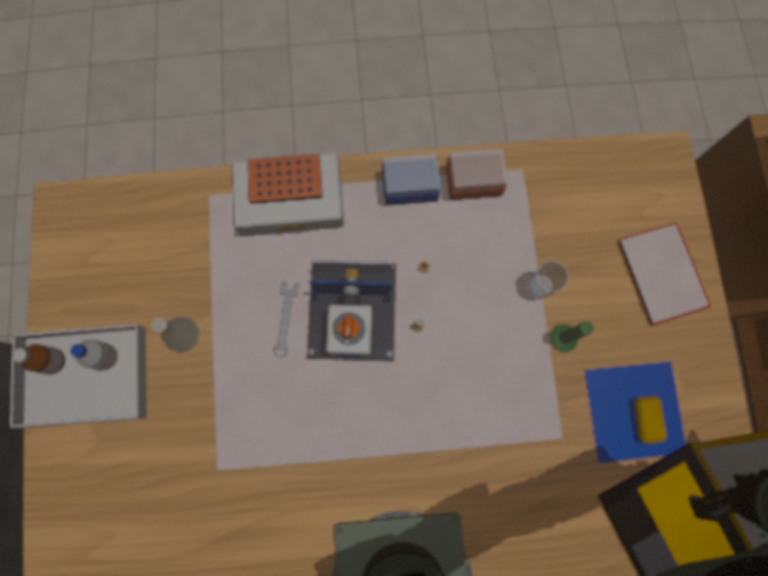

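Top view (1.5×): knob at (349,327), stand base corners about (313,262), (396,264), (394,360), (307,359), brass head at (352,273), nut (424,267), spare bolt (417,326), spanner left of the stand. Flask, beaker and cylinder are far away.

```bash
cat > h.py <<'E'
from cell import r, read_camera, calibration
import cv2,numpy as np
from scipy.spatial.transform import Rotation as Ro
def toolT():
    o=r.observe(); T=np.eye(4); T[:3,:3]=Ro.from_euler('xyz',o["tcp_rot"]).as_matrix(); T[:3,3]=o["tcp_pos"]; return T
def pix2w(n,uv,z,T=None):
    c=calibration(n)
    if T is None: T=c["T"]
    p=cv2.undistortPoints(np.array([[uv]],float),c["mtx"],c["dist"])[0,0]
    d=T[:3,:3]@[p[0],-p[1],-1]; o=T[:3,3]
    return o+d*(z-o[2])/d[2]
def w2pix(n,P,T=None):
    c=calibration(n)
    if T is None: T=c["T"]
    q=np.linalg.inv(T)@np.append(P,1); q=q[:3]*[1,-1,-1]
    return cv2.projectPoints(q[None],np.zeros(3),np.zeros(3),c["mtx"],c["dist"])[0][0,0]
def camT(): return toolT()@calibration("wrist")["tool_from_camera"]
E
python3 - <<'E'
from h import *
f=lambda u,v,z,n="top":print(n,(u,v,z),np.round(pix2w(n,(u/1.5,v/1.5),z),0))
f(349,327,144)
for u,v in((313,262),(396,264),(394,360),(307,359)): f(u,v,12)
f(352,273,80);f(424,267,0);f(417,326,0);f(541,287,0);f(565,340,0);f(180,335,0)
f(385,240,144,"scene");f(421,284,80,"scene")
im=read_camera("top"); c=cv2.resize(im[160:250,170:310],None,fx=5.5,fy=5.5,interpolation=cv2.INTER_CUBIC);cv2.imwrite("pics/topc.png",c)
E
```

```text
top (349, 327, 144) [517.  60. 144.]
top (313, 262, 12) [692. 134.  12.]
top (396, 264, 12) [671. -51.  12.]
top (394, 360, 12) [457. -26.  12.]
top (307, 359, 12) [476. 161.  12.]
top (352, 273, 80) [642.  47.  80.]
top (424, 267, 0) [ 661. -114.   -0.]
top (417, 326, 0) [529. -85.   0.]
top (541, 287, 0) [ 592. -373.    0.]
top (565, 340, 0) [ 468. -409.    0.]
top (180, 335, 0) [554. 442.   0.]
scene (385, 240, 144) [544.  45. 144.]
scene (421, 284, 80) [633.  56.  80.]
```

View pics/topc.png

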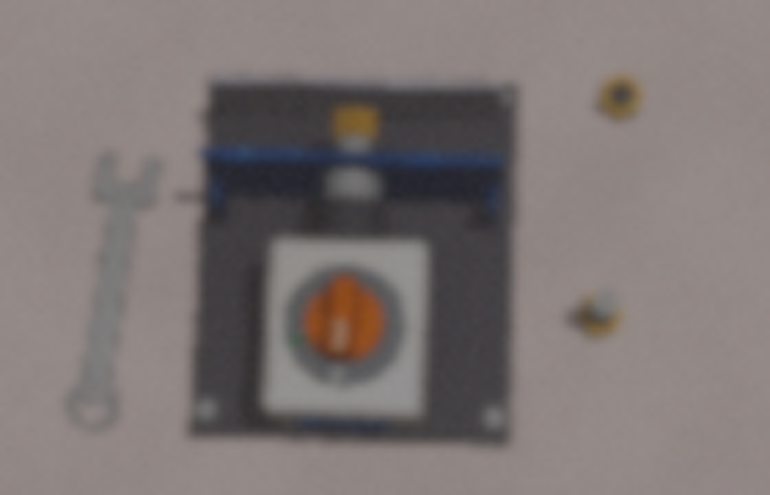

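```bash
cat >> h.py <<'E'
def need(pos,yawdeg):
    "units for inch to bring the TCP to pos, pointing down, tool x at yaw"
    T=toolT(); G=Ro.from_euler('xyz',[-np.pi/2,0,np.radians(yawdeg)]).as_matrix()
    d=T[:3,:3].T@(np.array(pos)-T[:3,3])/30
    w=np.degrees(Ro.from_matrix(T[:3,:3].T@G).as_rotvec())/6
    o=r.observe()
    print("t",round(o["t"],2),"tcp",np.round(o["tcp_pos"],1),"yaw",round(np.degrees(o["tcp_rot"][2]),1),"F",np.round(o["contact_force"],1),"w",round(o["width"],1),"q",np.round(o["joint_positions"],2))
    print("need",np.round(d,2),np.round(w,2))
E
python3 -c "
from h import *
need([517,58,255],84)"
```

```text
t 0.15 tcp [ 158.7 -552.5  252.9] yaw -74.0 F [ 0.2  0.  -1.3] w 85.7 q [ 1.25  0.71 -0.03  1.48  0.02  0.95 -0.08]
need [-16.26  -0.06  17.1 ] [-1.000e-02 -2.633e+01 -0.000e+00]
```

```bash
python3 -m inch '[[-0.7,0,0.8,0,-1,0,85],[-1.4,0,1.6,0,-2,0,85],[-2.1,0,2.4,0,-3,0,85],[-2.8,0,3.2,0,-4.1,0,85],[-3.5,0,4,0,-5.2,0,85],[-4.2,0,4.8,0,-6.3,0,85],[-4.9,0,5.6,0,-7.4,0,85],[-5.6,0,6.4,0,-8.5,0,85]]' 30; python3 -c "
from h import *
need([517,58,255],84)"
```

```text
t: 0.82
tcp_pos: [297.4, -336.8, 253.3]
tcp_rot: [-1.571, 0.0, -0.395]
contact_force: [0.7, 0.0, -1.1]
width: 84.9
t 0.82 tcp [ 297.4 -336.8  253.3] yaw -22.7 F [ 0.7  0.  -1.1] w 84.9 q [ 0.94  0.53 -0.27  1.91  0.21  0.72  0.16]
need [ 1.69 -0.06 14.96] [ -0.   -17.78  -0.  ]
```

```bash
python3 -m inch '[[0.1,0,1,0,-1,0,85],[0.3,0,2,0,-2.1,0,85],[0.4,0,3,0,-3.2,0,85],[0.5,0,4,0,-4.3,0,85],[0.6,0,5,0,-5.4,0,85],[0.7,0,6,0,-6.5,0,85],[0.8,0,7,0,-7.6,0,85],[0.9,0,8,0,-8.7,0,85]]'; python3 -c "
from h import *
need([517,58,255],84)"
```

```text
t: 1.48
tcp_pos: [415.9, -126.4, 253.3]
tcp_rot: [-1.571, 0.0, 0.516]
contact_force: [0.4, -0.1, 0.4]
width: 84.9
t 1.48 tcp [ 415.9 -126.4  253.3] yaw 29.5 F [ 0.4 -0.1  0.4] w 84.9 q [ 0.53  0.54 -0.51  1.96  0.38  0.74  0.31]
need [ 5.96 -0.06  3.68] [-0.   -9.08 -0.  ]
```

```bash
python3 -m inch '[[1,0,0.6,0,-1.1,0,85],[2,0,1.2,0,-2.2,0,85],[3,0,1.8,0,-3.3,0,85],[4,0,2.4,0,-4.5,0,85],[5,0,3,0,-5.6,0,85],[5.6,0,3.4,0,-6.8,0,85],[5.96,-0.06,3.68,0,-8,0,85],[5.96,-0.06,3.68,0,-9.1,0,85]]'; python3 -m inch '[[0,0,0,0,0,0,85],[0,0,0,0,0,0,85]]'; python3 - <<'E'
from h import *
need([517,58,255],84)
T=camT(); np.save("T1.npy",T)
im=read_camera("wrist"); cv2.imwrite("pics/w1.png",cv2.resize(im,None,fx=1.5,fy=1.5,interpolation=cv2.INTER_CUBIC))
E
```

```text
t: 2.15
tcp_pos: [518.2, 59.0, 255.1]
tcp_rot: [-1.571, -0.002, 1.472]
contact_force: [-0.9, 0.4, 0.1]
width: 85.0
t: 2.32
tcp_pos: [517.4, 55.5, 254.8]
tcp_rot: [-1.57, 0.0, 1.459]
contact_force: [-0.6, -0.8, 0.3]
width: 85.0
t 2.32 tcp [517.4  55.5 254.8] yaw 83.6 F [-0.6 -0.8  0.3] w 85.0 q [ 0.23  0.71 -0.75  1.67  0.55  0.99  0.74]
need [ 0.08 -0.01  0.02] [-0.01 -0.07 -0.  ]
```

View pics/w1.png

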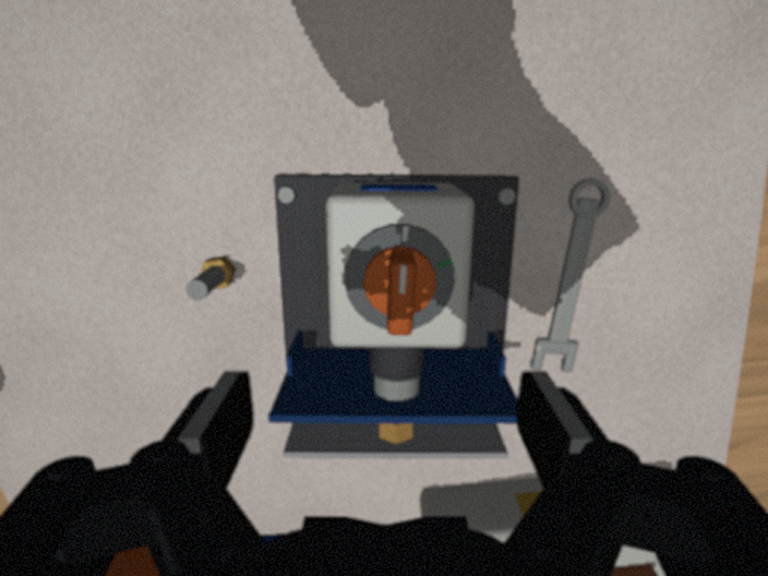

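```bash
python3 - <<'E'
from h import *
T=np.load("T1.npy")
f=lambda s,u,v,z:print(s,np.round(pix2w("wrist",((u+.5)/1.5-.5,(v+.5)/1.5-.5),z,T),1))
f("base L",276,176,12);f("base R",517,177,12)
f("house L",328,196,100);f("house R",472,197,100)
f("foot ctr",400,281,114); f("bar +x",400,333,144);f("bar -x",403,250,144)
f("bar mid w L",388,333,144);f("bar R",414,333,144)
f("brk L",270,419,115);f("brk R",521,419,115);f("head",396,431,92);f("rear L",284,453,85);f("rear R",508,453,85)
im=cv2.imread("pics/w1.png"); cv2.imwrite("pics/w1c.png",cv2.resize(im[170:470,260:530],None,fx=2,fy=2,interpolation=cv2.INTER_CUBIC))
E
```

```text
base L [458.3 -22.5  12. ]
base R [479.5 162.2  12. ]
house L [468.6  26.9 100. ]
house R [478.5 111.5 100. ]
foot ctr [521.3  63.8 114. ]
bar +x [541.4  60.8 144. ]
bar -x [495.4  67.  144. ]
bar mid w L [540.7  54.3 144. ]
bar R [542.3  68.4 144. ]
brk L [606.  -30.6 115. ]
brk R [624.5 133.6 115. ]
head [640.4  49.7  92. ]
rear L [655.7 -36.6  85. ]
rear R [674.7 131.4  85. ]
```

View pics/w1c.png

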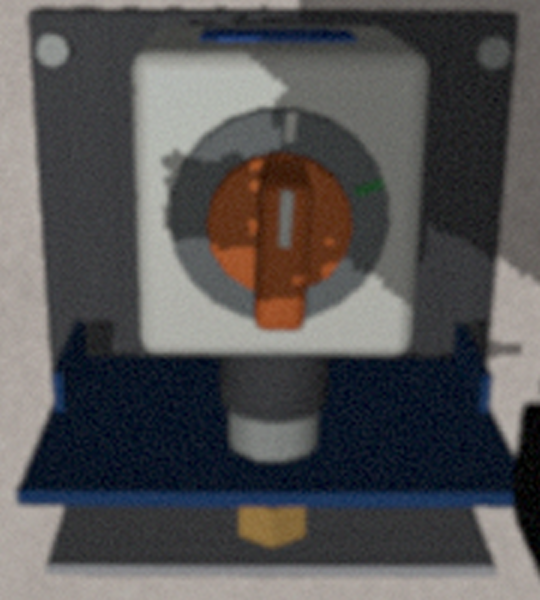

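```bash
python3 - <<'E'
from h import *
need([521.3,63.5,142],82.3)
T=np.load("T1.npy")
print(pix2w("wrist",((403.5+.5)/1.5-.5,(262+.5)/1.5-.5),144,T),pix2w("wrist",((400+.5)/1.5-.5,(334+.5)/1.5-.5),144,T))
E
```

```text
t 2.37 tcp [517.4  55.4 255. ] yaw 83.5 F [-0.7  0.2  0.6] w 85.0 q [ 0.23  0.7  -0.75  1.67  0.55  0.99  0.74]
need [ 0.28  3.77 -0.1 ] [-0.    0.21 -0.  ]
[501.81657299  66.66104818 144.        ] [541.99278936  60.78758934 144.        ]
```

```bash
python3 -m inch '[[0.28,0.6,-0.12,0,0.3,0,60],[0.28,1.2,-0.12,0,0.3,0,50],[0.28,1.8,-0.12,0,0.3,0,45],[0.28,2.4,-0.12,0,0.3,0,45],[0.28,3,-0.12,0,0.3,0,45],[0.28,3.5,-0.12,0,0.3,0,45],[0.28,3.75,-0.12,0,0.3,0,45],[0.28,3.75,-0.12,0,0.3,0,45]]'; python3 -m inch '[[0,0,0,0,0,0,10],[0,0,0,0,0,0,10],[0,0,0,0,0,0,10],[0,0,0,0,0,0,10],[0,0,0,0,0,0,10],[0,0,0,0,0,0,10],[0,0,0,0,0,0,10],[0,0,0,0,0,0,10]]' 30;  python3 - <<'E'
from h import *
need([521.9,63.7,142],81.7)
print(r.observe()["moment"])
E
```

```text
t: 3.03
tcp_pos: [521.6, 63.4, 141.6]
tcp_rot: [-1.569, 0.001, 1.429]
contact_force: [-1.0, -0.6, -0.8]
width: 44.8
t: 3.7
tcp_pos: [522.4, 63.7, 143.6]
tcp_rot: [-1.572, -0.0, 1.431]
contact_force: [-2.3, -1.7, 6.9]
width: 13.3
t 3.7 tcp [522.4  63.7 143.6] yaw 82.0 F [-2.3 -1.7  6.9] w 13.3 q [ 0.14  0.86 -0.62  1.78  0.71  0.74  0.57]
need [-0.    0.05  0.02] [0.01 0.05 0.  ]
[-0.34511145  0.25055472  0.05281002]
```

```bash
python3 -m inch '[[0,0,0,0,1,0,10],[0,0,0,0,2,0,10],[0,0,0,0,3,0,10],[0,0,0,0,4,0,10],[0,0,0,0,5,0,10],[0,0,0,0,6,0,10],[0,0,0,0,7,0,10],[0,0,0,0,8,0,10]]'; python3 -m inch '[[0,0,0,0,1,0,10],[0,0,0,0,2,0,10],[0,0,0,0,3,0,10],[0,0,0,0,3,0,10],[0,0,0,0,3,0,10]]'; python3 - <<'E'
from h import *
need([521.9,63.7,142],81.7)
print(r.observe()["moment"])
E
```

```text
t: 4.37
tcp_pos: [522.5, 63.8, 143.6]
tcp_rot: [-1.571, -0.002, 0.588]
contact_force: [0.1, -0.9, 7.4]
width: 13.5
t: 4.78
tcp_pos: [522.5, 63.9, 143.5]
tcp_rot: [-1.571, -0.002, 0.282]
contact_force: [-0.4, -2.2, 8.8]
width: 13.5
t 4.78 tcp [522.5  63.9 143.5] yaw 16.2 F [-0.4 -2.2  8.8] w 13.5 q [-0.02  0.81 -0.3   1.79  0.39  0.61 -0.27]
need [-0.02  0.05  0.  ] [ 1.000e-02 -1.092e+01  1.000e-02]
[-0.48726882  0.06436435 -0.02600297]
```

```bash
python3 -m inch '[[0,0,0,0,0,0,45],[0,0,0,0,0,0,45],[0,0,0,0,0,0,45],[0,-0.5,0,0,0,0,45],[0,-1.3,0,0,0,0,45],[0,-2.2,0,0,0,0,45],[0,-2.4,0,0,0,0,45]]'; python3 - <<'E'
from h import *
need([642,50,205],83.5)
E
```

```text
t: 5.37
tcp_pos: [522.9, 64.2, 217.9]
tcp_rot: [-1.571, -0.004, 0.281]
contact_force: [0.4, 0.2, 1.1]
width: 44.6
t 5.37 tcp [522.9  64.2 217.9] yaw 16.1 F [0.4 0.2 1.1] w 44.6 q [ 0.01  0.7  -0.36  1.71  0.33  0.79 -0.22]
need [ 3.68  0.44 -1.56] [  0.02 -11.24   0.03]
```

```bash
python3 -m inch '[[0.5,0,-0.2,0,-1.1,0,45],[1,0.1,-0.4,0,-2.2,0,45],[1.6,0.2,-0.7,0,-3.3,0,45],[2.2,0.3,-0.9,0,-4.4,0,45],[2.8,0.4,-1.2,0,-5.6,0,45],[3.3,0.4,-1.4,0,-6.8,0,45],[3.68,0.4,-1.56,0,-8,0,45],[3.68,0.4,-1.56,0,-9.1,0,45]]'; python3 -m inch '[[0,0,0,0,-1.1,0,45],[0,0,0,0,-2.1,0,45],[0,0,0,0,-2.1,0,45],[0,0,0,0,-2.1,0,45]]'; python3 - <<'E'
from h import *
need([642,50,205],83.5)
T=camT(); np.save("T2.npy",T)
im=read_camera("wrist"); cv2.imwrite("pics/w2.png",cv2.resize(im,None,fx=1.5,fy=1.5,interpolation=cv2.INTER_CUBIC))
print(w2pix("wrist",[642,50,92],T)*1.5)
E
```

```text
t: 6.03
tcp_pos: [642.5, 48.8, 201.6]
tcp_rot: [-1.57, -0.0, 1.239]
contact_force: [-0.0, -0.2, -1.3]
width: 45.0
t: 6.37
tcp_pos: [641.0, 49.3, 202.3]
tcp_rot: [-1.57, -0.0, 1.45]
contact_force: [0.2, 0.5, 0.2]
width: 44.9
t 6.37 tcp [641.   49.3 202.3] yaw 83.1 F [0.2 0.5 0.2] w 44.9 q [ 0.15  0.94 -0.68  1.26  0.59  1.14  0.88]
need [ 0.03 -0.09 -0.03] [-0.01 -0.07  0.  ]
[386.6327426  294.29917464]
```

View pics/w2.png

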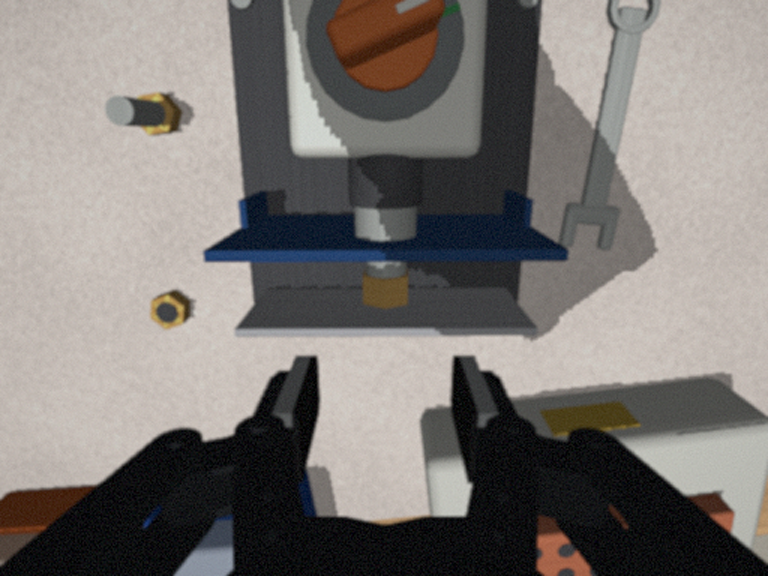

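```bash
python3 - <<'E'
from h import *
T=np.load("T2.npy")
f=lambda s,u,v,z:print(s,np.round(pix2w("wrist",((u+.5)/1.5-.5,(v+.5)/1.5-.5),z,T),1))
f("head near",386,274,94);f("head far",386,305,94);f("L",363,289,87);f("R",409,289,87)
f("brk far mid",387,260,115);f("brk near mid",386,249,115);f("L",206,255,115);f("R",566,255,115)
f("rear near mid",387,328,85);f("rear far",387,335,85)
need([642,50,85],83.5)
E
```

```text
head near [630.1  50.9  94. ]
head far [647.1  48.9  94. ]
L [639.   37.4  87. ]
R [642.  62.  87.]
brk far mid [617.3  52.9 115. ]
brk near mid [612.  53. 115.]
L [604.7 -30.7 115. ]
R [624.8 136.2 115. ]
rear near mid [664.   47.5  85. ]
rear far [668.2  47.   85. ]
t 6.42 tcp [641.   49.4 202.4] yaw 83.0 F [ 0.1 -0.8  0.7] w 45.0 q [ 0.15  0.94 -0.68  1.26  0.59  1.14  0.88]
need [ 0.02  3.91 -0.03] [-0.   -0.08  0.  ]
```

```bash
python3 -m inch '[[0.02,0.5,0.02,0,-0.08,0,45],[0.02,1.1,0.02,0,-0.08,0,45],[0.02,1.7,0.02,0,-0.08,0,45],[0.02,2.3,0.02,0,-0.08,0,45],[0.02,2.8,0.02,0,-0.08,0,45],[0.02,3.3,0.02,0,-0.08,0,45],[0.02,3.7,0.02,0,-0.08,0,45],[0.02,3.97,0.02,0,-0.08,0,45]]'; python3 -m inch '[[0,0,0,0,0,0,45],[0,0,0,0,0,0,45]]'; python3 - <<'E'
from h import *
need([640.3,50,83],83.5)
T=camT(); np.save("T3.npy",T)
im=read_camera("wrist"); cv2.imwrite("pics/w3.png",cv2.resize(im,None,fx=1.5,fy=1.5,interpolation=cv2.INTER_CUBIC))
E
```

```text
t: 7.08
tcp_pos: [640.3, 50.1, 82.3]
tcp_rot: [-1.57, 0.0, 1.459]
contact_force: [-0.2, -0.3, 0.1]
width: 45.1
t: 7.25
tcp_pos: [640.6, 50.2, 83.8]
tcp_rot: [-1.571, -0.0, 1.46]
contact_force: [1.2, -0.2, 0.4]
width: 44.7
t 7.25 tcp [640.6  50.2  83.8] yaw 83.7 F [ 1.2 -0.2  0.4] w 44.7 q [ 0.14  1.08 -0.62  1.36  0.7   0.92  0.8 ]
need [-0.01  0.03  0.01] [0.   0.03 0.  ]
```

View pics/w3.png

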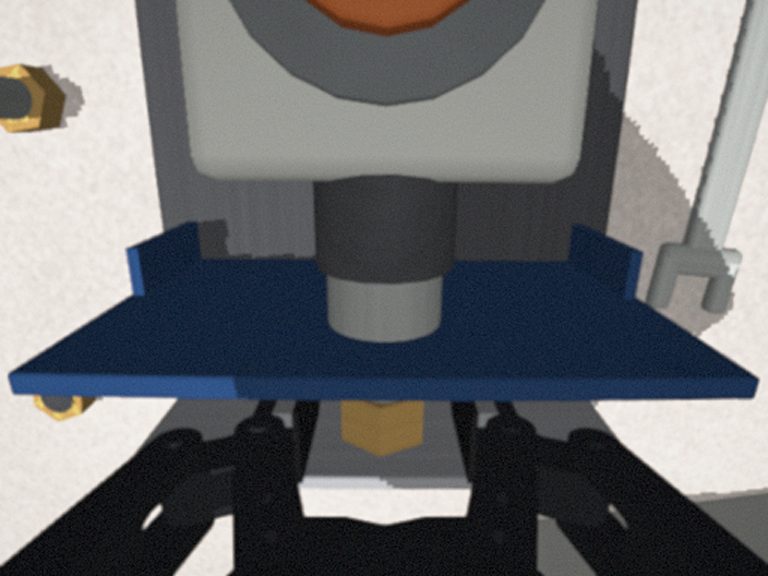

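The fingers are in the slot without contact, with the brass head at (382,430) between them (inner edges at about 302 and 472). Now I'll close them.

```bash
python3 -m inch '[[0,0,0,0,0,0,15],[0,0,0,0,0,0,15],[0,0,0,0,0,0,15],[0,0,0,0,0,0,15],[0,0,0,0,0,0,15],[0,0,0,0,0,0,15],[0,0,0,0,0,0,15],[0,0,0,0,0,0,15]]' 60; python3 -m inch '[[0,0,0,0,0,0,15],[0,0,0,0,0,0,15],[0,0,0,0,0,0,15],[0,0,0,0,0,0,15],[0,0,0,0,0,0,15],[0,0,0,0,0,0,15],[0,0,0,0,0,0,15],[0,0,0,0,0,0,15]]';  python3 - <<'E'
from h import *
need([640.3,50,83],83.5)
print(r.observe()["moment"])
E
```

```text
t: 7.97
tcp_pos: [640.8, 49.7, 84.5]
tcp_rot: [-1.572, 0.0, 1.46]
contact_force: [-2.3, -3.3, 7.0]
width: 23.0
t: 8.63
tcp_pos: [640.8, 49.7, 84.5]
tcp_rot: [-1.572, 0.0, 1.46]
contact_force: [-2.4, -3.6, 8.1]
width: 22.8
t 8.63 tcp [640.8  49.7  84.5] yaw 83.7 F [-2.4 -3.6  8.1] w 22.8 q [ 0.14  1.08 -0.62  1.36  0.7   0.92  0.8 ]
need [0.01 0.05 0.02] [ 0.01  0.03 -0.  ]
[-0.49107353  0.5350633  -0.02254648]
```

```bash
for i in 1 2 3 4; do python3 -m inch '[[0,0,0,0,0,0,15],[0,0,0,0,0,0,15],[0,0,0,0,0,0,15],[0,0,0,0,0,0,15],[0,0,0,0,0,0,15],[0,0,0,0,0,0,15],[0,0,0,0,0,0,15],[0,0,0,0,0,0,15]]' | grep -E '^(t:|width|contact|tcp_pos)'; python3 -c "
from h import *
o=r.observe();print('moment',o['moment'])"; done
python3 - <<'E'
from h import *
im=read_camera("wrist");a=cv2.resize(im[230:345,140:380],None,fx=2.5,fy=2.5,interpolation=cv2.INTER_CUBIC)
s=read_camera("scene");b=cv2.resize(s[140:240,180:330],(600,400),interpolation=cv2.INTER_CUBIC)
a=a[:200]
cv2.imwrite("pics/fin.png",np.vstack([a,b])); print(a.shape)
E
```

```text
t: 9.3
tcp_pos: [640.9, 49.7, 84.5]
contact_force: [-1.3, -3.5, 8.7]
width: 22.7
moment [-0.44315664  0.52072999 -0.03342011]
t: 9.97
tcp_pos: [640.9, 49.7, 84.5]
contact_force: [-3.2, -3.3, 7.6]
width: 23.1
moment [-0.44399437  0.49006164 -0.04130133]
t: 10.63
tcp_pos: [640.8, 49.7, 84.5]
contact_force: [-2.7, -2.9, 8.3]
width: 23.0
moment [-4.72203786e-01  5.10924255e-01 -4.95301230e-04]
t: 11.3
tcp_pos: [640.8, 49.7, 84.5]
contact_force: [-2.9, -2.9, 8.9]
width: 22.8
moment [-0.46726566  0.51728751  0.02877616]
(200, 600, 3)
```

View pics/fin.png

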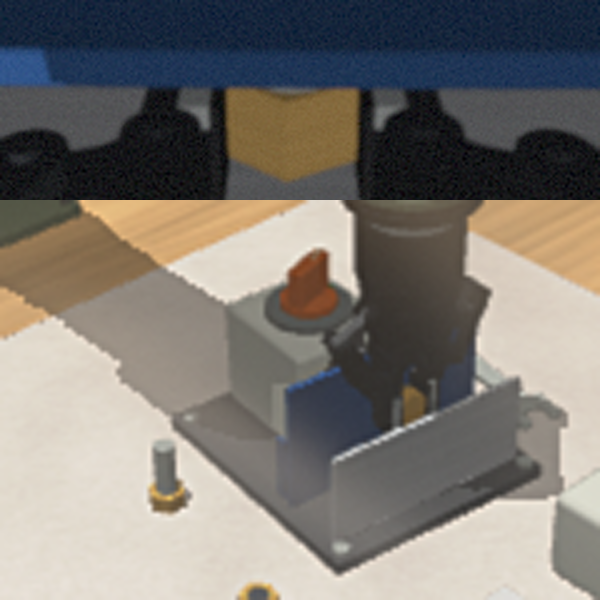

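The head is held square: its corner at (290,180) lies midway between its sides at 225 and 360. The opening and pose are steady, the knob is still turned, and the loose bolt and nut are still standing. I'm handing it in.

```bash
python3 -c "
from cell import r
print(r.close_job())"
```

```text
the job is handed in; nothing more can be done
None
```

The job is handed in: I turned the orange knob about 66° clockwise to the green mark, then reached into the slot and gripped the brass head with 60 N commanded. No verdict is reported.

- **Knob:** it should read about 1.18 rad, worked out from how far the tool turned. The wrist picture taken after letting go showed the pointer at the green mark, and in the last scene picture the bar still stood turned.
- **Grip:** over the last 3 s the finger opening held at about 22.7–23.1 mm on the 24 mm head, and the tool pose did not change. The grasp point should be within about 3 mm of the head's centre.
- **Bolt:** the head looked square between the pads. I had no direct reading of its angle, but the driver ran only about 3.5 s before the grip, roughly 0.07 rad at its stated speed against the 0.52 limit.
- **Loose things:** the tool met nothing else on the way. The last pictures show the spare bolt standing and no disturbance where the nut and spanner are in view. I did not check the flask, beaker and cylinder again, but I kept well clear of them.
- **Forces and time:** an upward force of about 8 N remained at the wrist while gripping. The job ended at about 11.4 s.

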